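Draw the yellow spacer strip out from under a stack of sight housings

TASK

Two stacks of black sight housings stand on the bench, one on a yellow spacer strip and one on a blue one. Take the yellow strip by its upright grip, draw it straight out from under its stack so that the stack settles where it stands without toppling, then lay the strip flat inside the grey tray. Leave the stack on the blue strip alone.

Things in the scene. Friction and masses are not known exactly. Their poses are not given: they have to be found in the camera images.
- yellow_grip (a point): Grip centre of the yellow strip, a bar 165 x 36 x 6 mm (50 g). The grip: a tab standing across one end, 10 mm thick (pinch this), 36 wide, top 56 mm above the strip's underside. This point is 31 mm above the underside, 25 above the bar's upper face. x: from grip along the bar towards the stack, z up. Bar's middle at x +75 mm, ends at +157 and -8 mm. Draw it along -x, 95 mm to clear its stand; a few N.
- yellow_top: Upper of two loose black housings stacked on the yellow strip, each 70 x 76 x 28 mm, 160 g. Origin: centre of its underside, 38 mm above the bench; z up, x away from the grip. Under the strip is a fixed plate 4 mm thick, 100 mm square; its two stop posts, 44 mm high, 50 mm apart astride the strip, about 72 mm from the tab, hold the stack back. The stack drops 6 mm as the strip leaves.
- blue_top: The upper of the two loose black housings stacked in just the same way on the blue strip, on a stand of its own: same size, origin and axes. A bystander.
- tray: Grey open tray, fixed to the bench, outside 260 (x) x 150 (y) x 38 mm high, walls and floor 4 mm thick. Origin: centre of its underside, on the bench; x along its long side, z up.
Not all that is in view belongs to the job. What is shaped like the part that bears yellow_grip but orange is not meant.

How it is judged:
By the outcome, as a careful person would: the job done as asked, in the order asked, and still so for the second after the job is handed in, with the robot touching nothing.
It also fails if it takes over 48 s, if anything falls off the work surface, if the arm or the gripper's body presses on something with over 40 N, if the wrist force passes 120 N, or if a joint passes its speed limit or range.

ROBOT

A 6-joint arm with a two-finger parallel gripper is mounted at the origin on the work surface. World frame = base frame: x ahead of the robot, y to its left, z up, the work surface at z = 0. Lengths are in mm, angles in rad, forces in N, time in s.
With the tool pointing down it reaches from about 400 to 825 mm from the base axis. Payload 7 kg.
Tool frame: the origin (TCP) lies at the very end of the fingers, on their centre line; the grasp point (between the pads) lies 19 mm behind it; z points along the fingers, y is the line along which they close (so a half turn about z gives the same grasp; the last joint's range is limited). The gripper opens to 88 mm and grips with 3 to 60 N. Pads are 19 mm wide; open, the fingers measure 130 mm over their backs; the gripper's body (78 mm by 193 mm) begins 47 mm behind the grasp point.
Start: joints at [-0.832, 0.359, 0.012, 0, -1.224, -0.288], TCP at [294.059, -607.556, 202.861] pointing down, gripper open.
Joint ranges: [-3.07, 3.07], [-1.43, 2.12], [-1.02, 1.25], [-3.03, 1.67], [-3.05, -0], [-3.03, 3.03]. Speed limits (rad/s): [2.39, 2.39, 3.01, 3.14, 3.14, 3.14].

INTERFACE

Orientations are given as a unit quaternion [x, y, z, w].
In Python, from plant import bot gives the robot as it stands. Calls block until the motion is done:
- bot.move_ptp(position, orientation): joint-space move of the TCP to a pose.
- bot.line_to(position, velocity=150, ori=None): straight line of the TCP; ori=None keeps the orientation; velocity is the mean speed in mm/s.
- bot.move_joints(angles): joint-space move.
- bot.move_gripper(opening, force=None): finger opening in mm; force is the grip in N (None keeps the last); returns when the fingers have stopped.
- bot.pause(seconds).
- bot.solve_ik(position, orientation): joint angles nearest the present ones, or None.
- bot.read_state(): the state.
- bot.camera(name): name is "side" or "top" or "wrist"; returns the picture (400x640x3 uint8, red, green, blue); there is no depth.
- bot.get_calibration(name): a dict with "fx", "fy", "cx", "cy" (pixels), "distortion" ([k1, k2, p1, p2, k3] as OpenCV has them; the pictures are not rectified), "view" (4x4, takes a point from world to camera coordinates); the wrist camera has in their place "T_tool_cam" (4x4, takes a point from camera to tool coordinates, whose origin is the TCP and whose axes are the flange's). Camera axes: x right, y up, looking along -z (the intrinsics and any distortion apply to the point x, -y, -z); pixel columns grow to the right and rows downward; lengths in mm; the calibration is good to about 2 mm. A picture is of the moment at which its call begins: read the wrist's pose just before it. get_calibration takes no time and is no camera call.
A pose or a line that the arm cannot do raises bot.Unreachable and nothing moves.
- bot.close_job(): hands the job in; it is judged then, once.
The state is a dict: "t": time; "joint_pos": joint angles; "qvel": joint speeds; "tau": joint torques, N m; "tcp_pos": TCP position; "eef_rot": TCP orientation; "contact_force": force on the tool from outside, world axes, zero at the start; "moment": the same for the moment, N m; "width": finger opening in mm; "finger_force": force on a finger pad.
Only numpy, scipy, OpenCV 4.12 (cv2) and the standard library are available. Lean on these libraries where they do the work, as an engineer would, in place of code of your own. Each camera call takes 0.05 s, during which the arm holds its last target. There are 200 camera calls.

## Working session

There is one attempt and no reset: what is moved stays moved. The work goes in short steps, each a Python script; the robot and the scene stay as the last script left them, time stands still between calls to the robot, and variables do not carry over. Pictures are saved under pics/ and viewed, at most 10 in all, crops included, and the job is handed in when it is done.

```bash
mkdir -p pics && ls
python3 - <<'E'
from plant import bot
import cv2,numpy as np
for n in ("top","side"):
    im=bot.camera(n); cv2.imwrite(f"pics/{n}0.png",im[...,::-1])
    c=bot.get_calibration(n); print(n,{k:np.round(v,4).tolist() for k,v in c.items()})
print({k:np.round(v,4).tolist() for k,v in bot.get_calibration("wrist").items()})
s=bot.read_state();print(s["t"],s["tcp_pos"],s["eef_rot"],s["width"])
E
```

```text
pics
top {'fx': 410.9657, 'fy': 410.9657, 'cx': 319.9623, 'cy': 197.7727, 'distortion': [-0.0271, 0.0, 0.0, 0.0, 0.0], 'view': [[0.0011, -1.0, 0.0013, 55.0801], [0.9947, 0.0013, 0.1031, -574.3901], [-0.1031, 0.0011, 0.9947, -1145.125], [0.0, 0.0, 0.0, 1.0]]}
side {'fx': 474.6261, 'fy': 474.6261, 'cx': 317.3102, 'cy': 198.2227, 'distortion': [0.0035, 0.0, 0.0, 0.0, 0.0], 'view': [[-0.9991, -0.041, 0.0053, 551.6647], [0.0254, -0.5081, 0.8609, -38.9311], [-0.0326, 0.8603, 0.5087, -1434.7264], [0.0, 0.0, 0.0, 1.0]]}
{'fx': 306.4272, 'fy': 306.4272, 'cx': 318.7692, 'cy': 207.6035, 'distortion': [-0.0133, 0.0, 0.0, 0.0, 0.0], 'T_tool_cam': [[0.0001, 0.9628, 0.2703, 72.8963], [1.0, 0.0, -0.0003, -0.0427], [-0.0003, 0.2703, -0.9628, -182.5003], [0.0, 0.0, 0.0, 1.0]]}
0.1 [ 293.84706296 -607.13274913  202.00626433] [-2.23433937e-01  9.74718772e-01  7.31933865e-04 -2.36046218e-04] 87.3909721535395
```

View pics/top0.png

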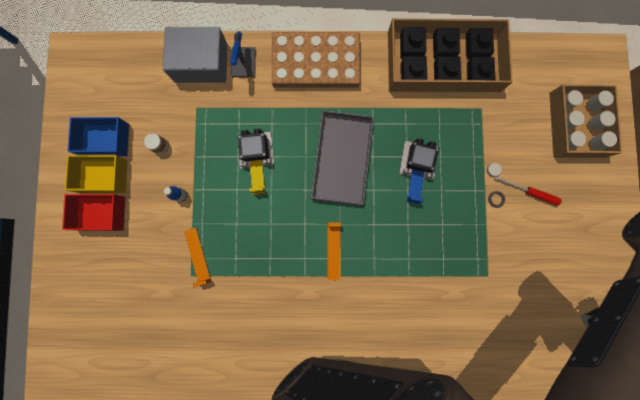

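View pics/side0.png

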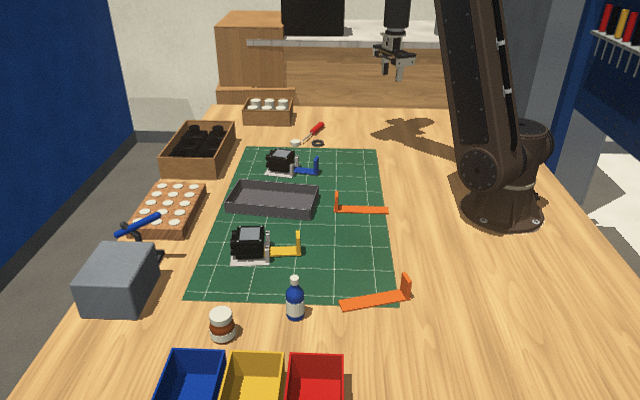

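The top view shows the yellow strip at (257,178) with its stack at (255,146), the blue strip at (416,187) with its stack at (423,156), and the tray at (343,159). Two orange decoys lie at (197,257) and (334,250), and a yellow bin at (97,175). The side view shows the yellow tab at (298,243). The candidates shaped like the part are yellow (257,178), blue (416,187) and the two orange ones. Only the yellow one is yellow and sits under a stack, so I'll confirm it in a crop.

```bash
cat > h.py <<'E'
import cv2,numpy as np
from plant import bot
def cam(n,state=None):
    c=bot.get_calibration(n)
    K=np.array([[c["fx"],0,c["cx"]],[0,c["fy"],c["cy"]],[0,0,1.]]);D=np.array(c["distortion"],float)
    if n=="wrist":
        from scipy.spatial.transform import Rotation as R
        T=np.eye(4);T[:3,:3]=R.from_quat(state["eef_rot"]).as_matrix();T[:3,3]=state["tcp_pos"]
        W=T@np.array(c["T_tool_cam"])
    else: W=np.linalg.inv(np.array(c["view"]))
    return K,D,W
def rays(C,px):
    K,D,W=C
    u=cv2.undistortPoints(np.array(px,float).reshape(-1,1,2),K,D).reshape(-1,2)
    d=np.c_[u[:,0],-u[:,1],-np.ones(len(u))]@W[:3,:3].T
    return W[:3,3],d/np.linalg.norm(d,axis=1)[:,None]
def onz(C,px,z):
    o,d=rays(C,px); return o+d*((z-o[2])/d[:,2])[:,None]
def cross(C1,p1,C2,p2):
    o1,d1=rays(C1,[p1]);o2,d2=rays(C2,[p2]);d1=d1[0];d2=d2[0]
    s=np.linalg.lstsq(np.c_[d1,-d2],o2-o1,rcond=None)[0]
    a=o1+s[0]*d1;b=o2+s[1]*d2
    return (a+b)/2,np.linalg.norm(a-b)
def proj(C,P):
    K,D,W=C
    q=(np.atleast_2d(P)-W[:3,3])@W[:3,:3]
    return cv2.projectPoints(np.c_[q[:,0],-q[:,1],-q[:,2]],np.zeros(3),np.zeros(3),K,D)[0].reshape(-1,2)
def yellow(im):
    h=cv2.cvtColor(im,cv2.COLOR_RGB2HSV); return cv2.inRange(h,(22,150,70),(34,255,255))
def shot(n,name):
    s=bot.read_state(); im=bot.camera(n); cv2.imwrite(f"pics/{name}.png",im[...,::-1]); return im,s
E
python3 - <<'E'
import cv2,numpy as np
a=cv2.imread("pics/top0.png")[110:215,225:385];b=cv2.imread("pics/side0.png")[180:285,215:335]
cv2.imwrite("pics/c0.png",np.vstack([cv2.resize(a,None,fx=2.8,fy=2.8,interpolation=2),cv2.resize(cv2.resize(b,None,fx=2.8,fy=2.8,interpolation=2),(448,294))]))
from h import *
for n in("top","side"):
    im=cv2.imread(f"pics/{n}0.png")[...,::-1].copy();m=yellow(im)
    for c in cv2.findContours(m,0,1)[0]:
        if cv2.contourArea(c)>30:print(n,cv2.boundingRect(c),cv2.contourArea(c))
    h=cv2.cvtColor(im,cv2.COLOR_RGB2HSV)
C=cam("top")
print(onz(C,[[257,190],[257,165],[255,140]],6).round())
print("tray rough",onz(C,[[325,113],[373,117],[364,206],[313,201]],38).round())
E
```

```text
top (250, 160, 15, 34) 368.0
top (65, 155, 55, 38) 1779.0
side (218, 350, 66, 50) 863.5
side (269, 230, 31, 27) 195.0
[[599. 240.   6.]
 [673. 241.   6.]
 [749. 248.   6.]]
tray rough [[821.  41.  38.]
 [809. -98.  38.]
 [550. -69.  38.]
 [564.  76.  38.]]
```

View pics/c0.png

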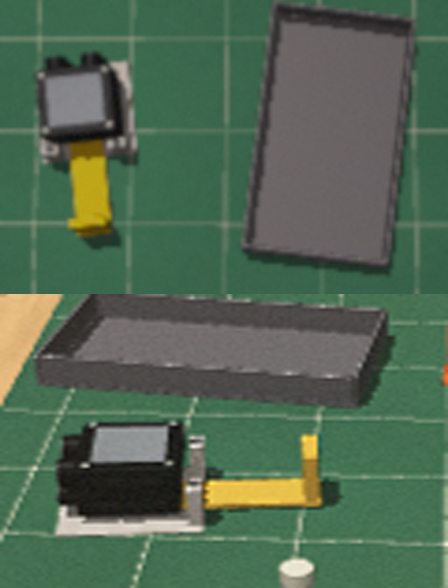

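The crop confirms it: the yellow strip runs under the stack, with its tab at the robot end of the bar (crop (90,222) from above, (310,470) from the side) and the plate and posts beyond it. The tray's long side runs roughly along x. Next are two wrist views to measure precisely.

Run:
```python
from h import *
from scipy.spatial.transform import Rotation as R
best=None
for sg in(1,-1):
    M=np.column_stack([[0,sg,0],[sg,0,0],[0,0,-1]]).astype(float)
    q=R.from_matrix(M).as_quat(); j=bot.solve_ik([570,240,180],q); print(sg,np.linalg.det(M),q.round(3),None if j is None else np.round(j,2))
    if j is not None and (best is None or abs(j[5])<abs(best[1][5])): best=(q,j)
q=best[0]
bot.move_ptp([550,220,190],q)
im,s=shot("wrist","w1"); np.savez("s1.npz",tcp_pos=s["tcp_pos"],eef_rot=s["eef_rot"])
bot.line_to([640,220,190],200)
im,s=shot("wrist","w2"); np.savez("s2.npz",tcp_pos=s["tcp_pos"],eef_rot=s["eef_rot"])
print(bot.read_state()["t"],s["tcp_pos"],s["eef_rot"])
a=cv2.imread("pics/w1.png");b=cv2.imread("pics/w2.png")
cv2.imwrite("pics/w12.png",np.vstack([a[:300],b[:300]]))
```

```text
1 1.0 [0.707 0.707 0.    0.   ] [ 0.71  0.28 -0.15  0.   -1.14  2.43]
-1 1.0 [ 0.707 -0.707  0.     0.   ] [ 0.71  0.28 -0.15  0.   -1.14 -0.71]
3.8417 [640.20433353 219.42721119 189.19745779] [-7.06723732e-01  7.07489359e-01  1.78130980e-04 -5.84279748e-04]
```

View pics/w12.png

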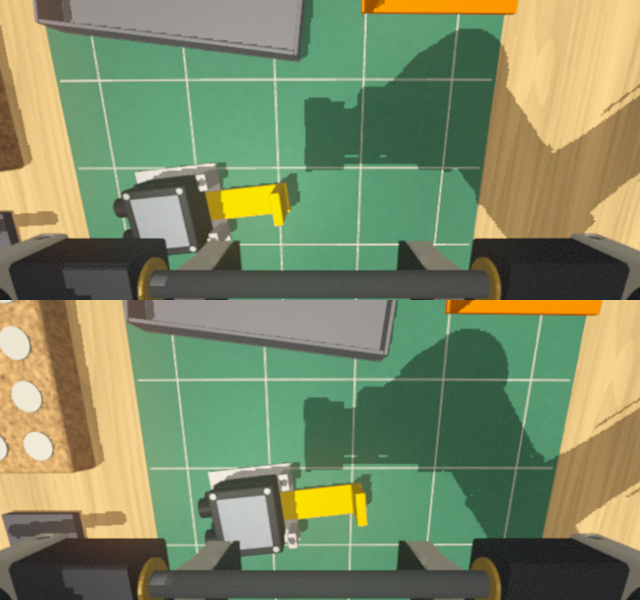

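Both wrist views show the yellow bar and its tab clearly: tab at about (281,203) in w1 and (361,205) in w2. The tray's corner rim is at (300,57) in w1 and (387,57) in w2. Enlarging the tab to pick out corners.

Run:
```python
import cv2,numpy as np
a=cv2.imread("pics/w1.png")[165:245,195:295];b=cv2.imread("pics/w2.png")[165:245,275:375]
f=lambda x:cv2.resize(x,None,fx=7,fy=7,interpolation=cv2.INTER_NEAREST)[:,:]
cv2.imwrite("pics/c1.png",cv2.resize(np.vstack([a,b]),None,fx=3.75*1.0,fy=3.75,interpolation=0) if 0 else np.hstack([cv2.resize(x,None,fx=4,fy=4,interpolation=0) for x in(a,b)]))
from h import *
for n in("w1","w2"):
    im=cv2.imread(f"pics/{n}.png")[...,::-1].copy();m=yellow(im)
    m[:150]=0
    c=max(cv2.findContours(m,0,1)[0],key=cv2.contourArea)
    print(n,cv2.approxPolyDP(c,2,True)[:,0].tolist())
```

```text
w1 [[286, 184], [205, 192], [210, 219], [272, 213], [274, 224], [282, 224], [285, 213], [289, 210]]
w2 [[365, 194], [359, 183], [280, 192], [283, 218], [299, 219], [353, 212], [358, 225], [365, 225]]
```

View pics/c1.png

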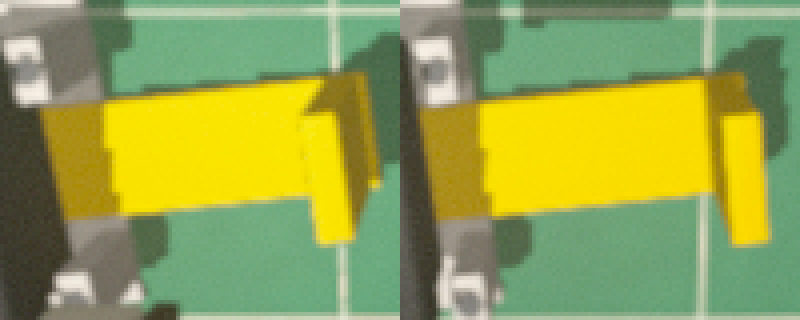

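Run:
```python
from h import *
S=[np.load(f"s{i}.npz") for i in(1,2)]
A,B=cam("wrist",S[0]),cam("wrist",S[1])
o=np.array
p1=o([[302,113],[340,110],[354,243],[317,244]])/4+[195,165]-.5
p2=o([[323,115],[360,112],[370,242],[332,244]])/4+[275,165]-.5
P=o([cross(A,a,B,b)[0] for a,b in zip(p1,p2)]);print("tab top",P.round(1),[round(cross(A,a,B,b)[1],1) for a,b in zip(p1,p2)])
c,e=cross(A,p1.mean(0),B,p2.mean(0));print("tabtop centre",c.round(1),e)
for C,p in((A,p1),(B,p2)):
    Q=onz(C,p,60);print("onz60",Q.mean(0).round(1), "sizes",np.linalg.norm(Q[0]-Q[1]),np.linalg.norm(Q[1]-Q[2]),"tab dir deg",np.degrees(np.arctan2(*(Q[2]+Q[3]-Q[0]-Q[1])[[1,0]]))-90)
for C,u,l,off in((A,[[106,101],[320,78]],[[122,214],[305,194]],[195,165]),(B,[[80,101],[300,78]],[[90,214],[310,193]],[275,165])):
    U=onz(C,o(u)/4+off-.5,10);L=onz(C,o(l)/4+off-.5,10)
    for E in(U,L):
        d=E[0]-E[1];print("edge dir",np.degrees(np.arctan2(d[1],d[0])).round(2),E.round(1)[:,:2].tolist())
T,Sd=cam("top"),cam("side")
for a,b in(([325,113],[237,181]),([373,117],[319,186]),([364,206],[312,212]),([313,201],[225,203])): pass
# side view order: camera at +y looking -y, image right = -x
for a,b in(([313.5,201.5],[312,212]),([325,113],[226,204]),([364,206],[319,185])):
    X,e=cross(T,a,Sd,b);print("tray rim",X.round(1),e)
tc=proj(T,[c])[0];sc=proj(Sd,[c])[0];print("reproj",tc,sc)
```

```text
tab top [[601.6 218.9  57.2]
 [591.7 218.4  56. ]
 [588.5 253.1  61.7]
 [598.5 253.8  60.9]] [np.float64(0.5), np.float64(0.5), np.float64(0.4), np.float64(0.1)]
tabtop centre [595.1 235.9  58.9] 0.10459714687493367
onz60 [594.9 235.9  60. ] sizes 9.996123289707262 36.74491934982344 tab dir deg 3.8662236357201323
onz60 [595.2 236.   60. ] sizes 9.655271096079083 35.989792828111185 tab dir deg 6.097416363280999
edge dir 6.13 [[668.5, 225.7], [603.4, 218.7]]
edge dir 6.43 [[666.7, 261.6], [609.5, 255.1]]
edge dir 6.02 [[669.2, 225.6], [603.1, 218.7]]
edge dir 5.64 [[666.9, 261.4], [599.0, 254.7]]
tray rim [564.3  74.3  26. ] 0.6882037655343926
tray rim [823.7  41.2  25.6] 2.208666907736206
tray rim [550.1 -69.2  36.5] 0.4575828652525218
reproj [255.50764537 189.22421382] [296.99625157 234.36101263]
```

Tab top measured at z 59 (60 expected), size 10 x 36 (as given), bar yaw about 6.0°. So the grip is at about (595, 236, 35). Next I'll grasp it, then look before drawing.

```bash
cat >> h.py <<'E'
from scipy.spatial.transform import Rotation as R
def q_of(yaw):
    M=np.array([[0,-1,0],[-1,0,0],[0,0,-1.]]); return (R.from_euler("z",yaw,degrees=True)*R.from_matrix(M)).as_quat()
G=np.array([595,236.,21]);YAW=6.0;DIR=np.array([np.cos(np.radians(YAW)),np.sin(np.radians(YAW)),0])
def st():
    s=bot.read_state();print("t",round(s["t"],2),"tcp",s["tcp_pos"].round(1),"F",np.round(s["contact_force"],1),"w",round(s["width"],1),"ff",np.round(s["finger_force"],1))
E
python3 - <<'E'
from h import *
bot.move_ptp(G+[0,0,90],q_of(YAW)); bot.move_gripper(44)
st(); bot.line_to(G,90); st()
bot.move_gripper(0,30); st()
a,_=shot("top","g_top");b,_=shot("side","g_side")
cv2.imwrite("pics/c2.png",np.hstack([cv2.resize(a[110:220,200:310],None,fx=3.6,fy=3.6),cv2.resize(b[180:290,210:320],None,fx=3.6,fy=3.6)])[...,::-1])
E
```

```text
t 5.2 tcp [595. 236. 111.] F [ 0.5 -0.1 -0.6] w 43.9 ff 0.0
t 6.35 tcp [595.4 236.3  21.6] F [-0.3  0.1  0. ] w 43.7 ff 0.0
t 7.0 tcp [595.1 236.1  21.1] F [-1.2  0.1  1.7] w 9.8 ff 30.0
```

View pics/c2.png

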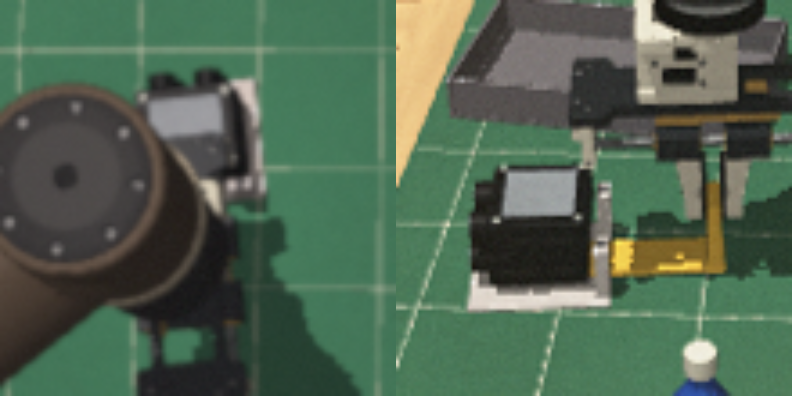

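The tab is held between the pads (crop (715,210)): width 9.8 mm, 30 N. The stack stands undisturbed. Drawing now, in segments with force checks.

Run:
```python
from h import *
bot.line_to(G-DIR*30,25); st()
bot.line_to(G-DIR*114,35); st()
bot.pause(0.3)
a,_=shot("top","d_top");b,_=shot("side","d_side");w,s=shot("wrist","d_w")
np.savez("s3.npz",tcp_pos=s["tcp_pos"],eef_rot=s["eef_rot"])
cv2.imwrite("pics/c3.png",np.hstack([cv2.resize(a[110:220,200:310],None,fx=3.6,fy=3.6),cv2.resize(b[180:290,210:320],None,fx=3.6,fy=3.6)])[...,::-1])
```

```text
t 8.45 tcp [565.2 232.9  21.1] F [3.1 0.2 0.3] w 9.5 ff 30.0
t 11.0 tcp [481.7 224.1  21. ] F [-0.3 -0.3 -0.4] w 10.1 ff 30.0
```

View pics/c3.png

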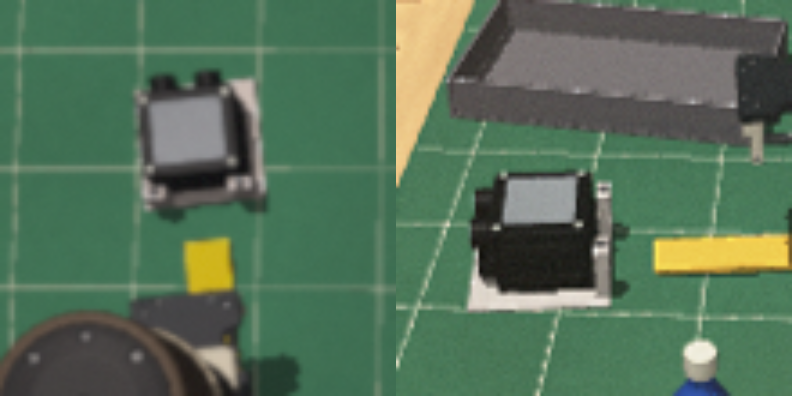

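The strip is fully out (bar end clear of the plate, crop (655,255)). The stack dropped and stands upright against its posts at crop (540,235). Next I'll refine the tray from the masks and check its height.

Run:
```python
from h import *
T=cam("top");im=cv2.imread("pics/top0.png")[...,::-1].copy()
def gray(im):
    h=cv2.cvtColor(im,cv2.COLOR_RGB2HSV);return cv2.inRange(h,(0,0,25),(180,70,190))
m=gray(im);r=np.zeros_like(m);r[108:212,305:382]=m[108:212,305:382]
c=max(cv2.findContours(r,0,1)[0],key=cv2.contourArea)
h=cv2.approxPolyDP(cv2.convexHull(c),4,True)[:,0];print(h.tolist())
Q=onz(T,cv2.convexHull(c)[:,0],38)[:,:2].astype(np.float32);rc=cv2.minAreaRect(Q);print("minrect z38",rc)
S=[np.load(f"s{i}.npz") for i in(1,2)];C=[cam("wrist",s) for s in S]
P=[]
for n in("w1","w2"):
    im=cv2.imread(f"pics/{n}.png")[...,::-1].copy();m=gray(im);m[75:]=0
    c=max([c for c in cv2.findContours(m,0,1)[0] if 80<cv2.boundingRect(c)[0]+cv2.boundingRect(c)[2]<420],key=cv2.contourArea)
    p=cv2.approxPolyDP(c,2.5,True)[:,0];print(n,p.tolist());P.append(p)
# rim corner at the near (-x,+y) end, seen in both wrist views
f=lambda p:max(p.tolist(),key=lambda v:v[0]+v[1])
X,e=cross(C[0],f(P[0]),C[1],f(P[1]));print("corner",X.round(1),e)
```

```text
[[375, 108], [381, 123], [381, 190], [374, 205], [305, 199], [305, 171], [322, 110]]
minrect z38 ((695.6279907226562, -10.72210693359375), (217.32789611816406, 284.0696716308594), 89.14144897460938)
w1 [[33, 0], [35, 21], [44, 23], [46, 28], [90, 36], [96, 74], [99, 71], [94, 36], [180, 46], [182, 56], [184, 48], [185, 59], [184, 48], [268, 57], [274, 59], [275, 64], [276, 59], [299, 61], [305, 0], [56, 0], [51, 3], [57, 10], [48, 17], [55, 14], [54, 20], [39, 18], [37, 2]]
w2 [[123, 0], [128, 40], [135, 42], [132, 47], [132, 43], [129, 44], [135, 50], [132, 52], [130, 49], [131, 60], [131, 53], [139, 51], [132, 47], [138, 43], [135, 41], [138, 34], [134, 37], [131, 34], [133, 26], [145, 32], [169, 34], [175, 74], [172, 35], [178, 74], [175, 35], [262, 46], [264, 74], [264, 47], [266, 71], [267, 47], [353, 58], [356, 71], [358, 58], [380, 61], [387, 54], [396, 0], [140, 0], [144, 6], [139, 12], [142, 10], [144, 13], [141, 18], [128, 16], [128, 3]]
corner [572.   81.6   2.3] 0.14963958520055942
```

Run:
```python
from h import *
E0=G-DIR*114
bot.line_to(E0+[0,0,149],150)
bot.move_ptp([560,120,170],q_of(-7))
im,s=shot("wrist","w4"); np.savez("s4.npz",tcp_pos=s["tcp_pos"],eef_rot=s["eef_rot"])
bot.line_to([615,100,170],150)
im,s=shot("wrist","w5"); np.savez("s5.npz",tcp_pos=s["tcp_pos"],eef_rot=s["eef_rot"])
st()
a=cv2.imread("pics/w4.png");b=cv2.imread("pics/w5.png")
cv2.imwrite("pics/w45.png",np.vstack([a[:300],b[:300]]))
```

```text
t 13.82 tcp [614.2 100.5 169.7] F [-0.7  1.  -1. ] w 9.9 ff 30.0
```

View pics/w45.png

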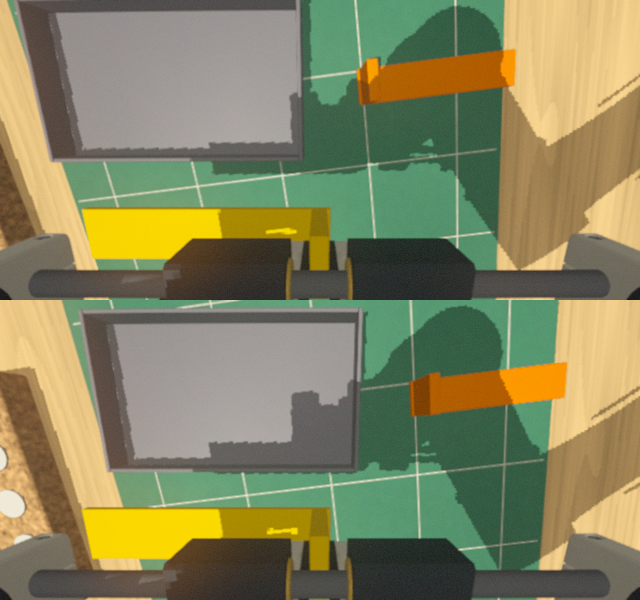

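The strip is held level, and the tray rim is fully in view. Outer rim corners in w5 are (80,12), (363,10), (358,171), (109,171); in w4 the two +y ones are (51,160), (302,159).

Run:
```python
from h import *
A,B=[cam("wrist",np.load(f"s{i}.npz")) for i in(4,5)]
for a,b in(([51,160],[109,171]),([302,159],[358,171])):
    X,e=cross(A,a,B,b);print("rim",X.round(1),round(e,1))
Q=onz(B,[[80,12],[363,10],[358,171],[109,171]],38);print(Q.round(1).tolist(),cv2.minAreaRect(Q[:,:2].astype(np.float32)),Q.mean(0))
```

```text
rim [822.3  49.5  44.5] 0.5
rim [571.7  80.4  43.4] 0.7
[[810.0, -95.0, 38.0], [553.7, -64.0, 38.0], [571.2, 81.7, 38.0], [827.0, 50.1, 38.0]] ((690.6071166992188, -6.663963317871094), (146.75108337402344, 258.2682800292969), 83.10160064697266) [690.49560759  -6.8052049   38.        ]
```

Tray: centre (690.5, -7), yaw -6.9°, 258 x 147 (260 x 150 given). Rim z came out at 44 over a short baseline, against 38 given. Placing the strip now.

Run:
```python
from h import *
y=np.radians(-6.9);P=np.array([690.5,-7,0])-75*np.array([np.cos(y),np.sin(y),0])
q=q_of(-6.9)
bot.line_to(P+[0,0,150],120,q)
bot.line_to(P+[0,0,30],100); st()
z=27
while z>=19:
    bot.line_to(P+[0,0,z],25); s=bot.read_state(); print(z,np.round(s["contact_force"],1))
    if s["contact_force"][2]>3 : break
    z-=1.5
bot.move_gripper(28); st()
bot.line_to(P+[0,0,130],100); bot.line_to(P+[-130,60,200],200); st()
a,_=shot("top","e_top");b,_=shot("side","e_side")
cv2.imwrite("pics/c4.png",np.hstack([cv2.resize(a[105:215,225:445],None,fx=2.4,fy=3.6),cv2.resize(b[140:290,205:335],(260,396))])[...,::-1])
```

```text
t 16.15 tcp [616.6   2.1  30.7] F [-0.3  0.1  0.2] w 9.9 ff 30.0
27 [-0.4  0.2 -1.4]
25.5 [ 1.   0.8 -0.8]
24.0 [-0.3  0.5 -0.9]
22.5 [-0.5 -1.1 -0.4]
21.0 [-0.2  0.5  0.5]
19.5 [-4.9  1.  12.4]
t 18.24 tcp [616.    2.   19.3] F [-0.5  0.   0.2] w 27.9 ff 0.0
t 20.45 tcp [486.3  62.  199.6] F [-0.4 -0.2  0.9] w 28.0 ff 0.0
```

View pics/c4.png

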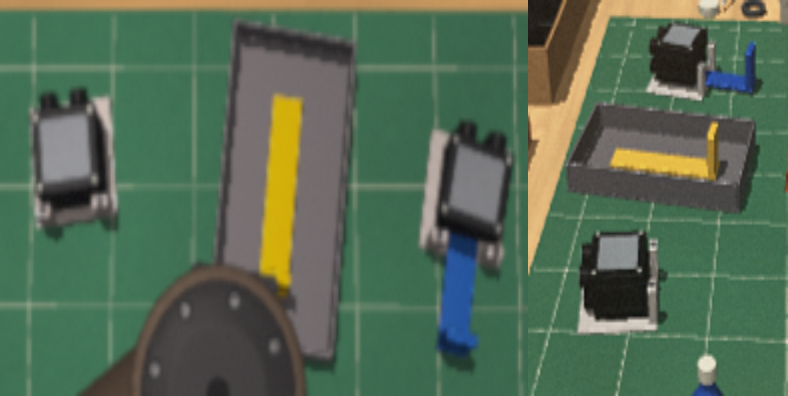

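The strip lies flat in the tray with its tab upright (side crop (712,150)). The yellow stack stands on its plate, the blue one is untouched, and the robot is clear of everything, so I'm handing in.

```bash
python3 -c "
from plant import bot
print(bot.close_job())"
```

```text
the job is handed in; nothing more can be done
None
```

I drew the yellow strip out and laid it flat in the tray; its stack settled upright, the blue stack was left alone, and I handed the job in at about 20.5 s on the robot's clock.

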